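# Set the finishing easel one notch out and lean the speaker baffle on it

## Task

The speaker baffle (the pale panel with the big round hole) is next on the finishing easel. Pull up the easel's spring index knob, slide the red foot stop exactly one notch away from the backrest and let the pin drop fully home; then lift the baffle out of the rack and lean it on the easel, right way up, square and centred, its foot down on the base against the foot stop and its upper part resting on the backrest. Set it down without dropping it, let go, and leave the other panels, the glue bottle and the clamp where they are.

Things in the scene. Friction and masses are not known exactly. Their poses are not given: they have to be found in the camera images.
- easel: Finishing easel, fixed. Plywood base 325 x 180 mm, top 24 mm above the bench. Origin on the bench; x points away from the backrest along the slide, y across, z up. Base from x = -165 to 160 mm. A flush aluminium index bar in the middle has 5 notches 25 mm apart at x = -3, 22, 47, 72, 97 mm; the pin starts in the one at 22. The baffle's foot goes between backrest and foot stop.
- backrest: The easel's fixed upright plywood backrest, 15 mm thick, 180 mm wide, 157 mm tall over the base, with a rubber nosing on top. Origin at the lower edge of its front face (x = -90 mm of the easel), mid width, at base-top height; axes as the easel's.
- rest_top (a point): Middle of the axis of the round black rubber nosing (radius 7.5 mm, 180 mm long across the easel) along the backrest's top edge; 181 mm above the bench, at x = -97.5 mm of the easel. The leaning panel's back face rests on this nosing. Axes as the easel's.
- stop_face (a point): Foot stop, mid width of the face that looks to the backrest, at base-top height; axes as the easel's; moves with the stop. Red cross bar 160 mm wide, 12 thick (towards +x), top 31 mm over the base; behind it a 50 mm wide slide block reaches to 72 mm from the face, top 23 mm over the base. Face 62 mm from the backrest's face at the start, 87 mm one notch out.
- knob (a point): Middle of the round black index knob on its vertical axis, 50 mm behind the stop face (+x). 26 mm diameter, reaching 12 mm above and below this point, which is 70 mm above the bench with the pin home. Beneath are a 22 mm collar and, 23 mm below this point, the slide block's top. Moves with the knob.
- index_pin (a joint): How far knob and pin are pulled up, m: 0 = home, 0.018 = hard stop. Spring about 8 N at home, 12 N at 12 mm. The 9 mm round-nosed pin sits 10 mm deep in a 10.5 mm notch: above 0.010 it is clear and the stop can slide; let go over a land it rests on the bar and springs into the next notch it meets.
- foot_stop (a joint): Travel of the foot stop from its start notch, m: 0 at the start, positive away from the backrest, one notch = 0.025; end stops at -0.0255 and 0.0755. Slides with about 2.5 N of friction; with the pin home it is locked within about 1 mm.
- rack: Panel rack, fixed: board 230 x 150 mm with two kerfed beams, three slots 72 mm apart along its x axis (at x = -72, 0, 72 mm), each 17.5 mm wide (x), 40 mm deep, slot floor 12 mm above the bench, beam tops 52 mm. Origin on the bench under its centre, z up.
- baffle: Speaker baffle, pale birch plywood, loose, about 0.32 kg: 15 mm thick (x), 140 wide (y), 280 tall (z). Origin at the centre of its foot (lower end face). Round 100 mm hole through it, centred 120 mm above the foot; the top 110 mm is plain. Stands upright in any of the three rack slots, thickness along the rack's x; front and back are alike.
- back_panel: Back panel, painted white, loose, same outer size and frame as the baffle, no hole but a dark rectangle 60 x 50 mm on each face; in another slot. Leave it.
- side_panel: Side panel, dark wood, loose, same outer size and frame, box-joint fingers at both ends; in another slot. Leave it.
- glue_bottle: White glue bottle with an orange cap, loose, 60 mm in diameter, 170 mm tall; origin under its foot. Leave it.
- bar_clamp: Bar clamp with orange jaws, lying, 360 mm long (x), loose; origin at the middle of its bar, on the bench. Leave it.

How it is judged:
By the outcome, as a careful person would: the job done as asked, in the order asked, and still so for the second after the job is handed in, with the robot touching nothing.
It also fails if it takes over 70 s, if anything falls off the work surface, if the arm or the gripper's body presses on something with over 40 N, if the wrist force passes 120 N, or if a joint passes its speed limit or range.

## Robot

A 6-joint arm with a two-finger parallel gripper is mounted at the origin on the work surface. World frame = base frame: x ahead of the robot, y to its left, z up, the work surface at z = 0. Lengths are in m, angles in degrees, forces in N, time in s.
With the tool pointing down it reaches from about 0.3 to 0.85 m from the base axis. Payload 5.4 kg.
Tool frame: the origin (TCP) lies at the very end of the fingers, on their centre line; the grasp point (between the pads) lies 19 mm behind it (grasp_offset is the distance from the TCP to the grasp point, in m); z points along the fingers, y is the line along which they close (so a half turn about z gives the same grasp; the last joint's range is limited). The gripper opens to 85 mm and grips with 20 to 120 N. Pads are 22 mm wide; open, the fingers measure 114 mm over their backs; the gripper's body (76 mm by 85 mm) begins 54 mm behind the grasp point. The pads swing forward as they close: fully open they stand 13 mm farther back than shut.
Start: joints at [-76.438, 9.076, 91.501, -0, 79.423, -12.038], TCP at [0.248, -0.519, 0.231] pointing down, gripper open.
Joint ranges: [-166.64, 166.64], [-54.1, 131.32], [10.49, 154.53], [-73.88, 253.88], [9.74, 151.15], [-171.62, 171.62]. Speed limits (degrees/s): [147.25, 147.25, 180, 180, 180, 180].

## Interface

Orientations are given as [roll, pitch, yaw] about the fixed x, y, z axes, in that order (R = Rz(yaw) Ry(pitch) Rx(roll)).
In Python, from plant import * gives the robot as it stands.
- The arm moves only by the tool jog_arm, never from a script. Its argument "targets" is a list that holds one entry, the list of rows, each a list of 7 numbers: the turn, a rotation vector about the tool's x, y, z in rad, then the shift along the tool's x, y, z in mm, then the opening, from -1 (shut) to 1 (fully open). In form: [[[wx, wy, wz, tx, ty, tz, claw], ...]]. A call has exactly 10 rows; each row shifts and turns the commanded pose from where the row before left it, along the tool's axes as they then stand; what a row does not reach is not made up. A row lasts 1/10 s, in which the tool goes at most 50 mm and 8.59 degrees, less where a joint would pass 70% of its speed; a pose out of reach is approached as far as the arm can. A call with a gripper value outside its range is refused whole. The fingers move at their own pace and stop on an object; "squeeze" is the grip in N (left out, the last holds). Time passes only in rows, so rows that do not move let the fingers close, or fill a call up. It gives the time, the measured TCP pose, the force, the opening and the grip force at its end, in the units of the state.
- get_state(): the state, without advancing time (a new reading comes with each control period).
- snapshot(name): name is "scene" or "top"; returns a dict with "pixels" (480x640x3 uint8, red, green, blue), "fovy" (degrees; the focal length in pixels is half the picture's height over the tangent of half this angle, whatever the lens; pixels are square), "cx", "cy" (the principal point, pixels), "k1" (the pictures are not rectified: a ray, as slopes to the right and down, at radius r is drawn at 1 + k1 r^2 times it, then the intrinsics apply), "extrinsics" (4x4, takes a point from camera to world coordinates). Camera axes: x right, y up, looking along -z (the intrinsics and any distortion apply to the point x, -y, -z); pixel columns grow to the right and rows downward; lengths in m; the calibration is good to about 2 mm. A picture is of the moment at which its call begins. There is no depth.
- close_job(): hands the job in; it is judged then, once.
Trained networks look in the newest picture that a camera, given by its name, has taken for a name from the list of things; names that differ only in an ending like _2 or _b are one class to them, and where a whole thing is asked for, a point or a joint stands for the part that bears it (a point fixed in the world has none). Each returns a list of dicts, best first, with "score" (0 to 1); they miss things now and then, are a little off and sometimes report something else, mostly with a low value. They report only what shows in the picture. A call takes as long as a camera call.
- boxes_of(camera, name): "position" ([x, y, z] in m, in the coordinates of the camera as it stood for that picture, good to about 4 mm: the middle of the surface that is visible of it).
- cut_out(camera, name): "pixels" (480x640 bool, what is visible of it).
The state is a dict: "time_s": time; "joint_pos": joint angles; "joint_vel": joint speeds; "joint_efforts": joint torques, N m; "tool_pos": TCP position; "ee_rot": TCP orientation; "force": force on the tool from outside, world axes, zero at the start; "wrist_torque": the same for the moment, N m; "gripper_width": finger opening in m; "grip_force": force on a finger pad.
Only numpy, scipy, OpenCV 4.12 (cv2) and the standard library are available. Lean on these libraries where they do the work, as an engineer would, in place of code of your own. Each camera call takes 0.05 s, during which the arm holds its last target. There are 200 camera calls.

## Working session

There is one attempt and no reset: what is moved stays moved. The work goes in short steps, Python scripts to look and compute and a tool call to move; the robot and the scene stay as the last step left them, time stands still between calls to the robot, and variables do not carry over. Pictures are saved under pics/ and viewed, at most 11 in all, crops included, and the job is handed in when it is done.

Besides the shell and the picture viewer there is one more tool, called as name([rows], argument=value, ...), one row to a line, values as JSON. jog_arm: Moves the arm, as the interface text tells. Its arguments: {"type":"object","properties":{"targets":{"type":"array"},"squeeze":{"type":"number"}},"required":["targets"]}

```bash
mkdir -p pics; ls
python3 - <<'E'
from plant import *
import cv2,numpy as np
s=get_state();print(s)
for c in("scene","top"):
    p=snapshot(c);cv2.imwrite(f"pics/{c}0.png",p["pixels"][:,:,::-1]);print(c,p["fovy"],p["cx"],p["cy"],p["k1"],np.round(p["extrinsics"],4).tolist())
    E=np.array(p["extrinsics"])
    for n in("easel","backrest","rest_top","stop_face","knob","rack","baffle","back_panel","side_panel","glue_bottle","bar_clamp"):
        try: print(n,[(np.round(E[:3,:3]@np.array(d["position"])+E[:3,3],3).tolist(),round(d["score"],2)) for d in boxes_of(c,n)[:2]])
        except Exception as e: print(n,e)
E
```

```text
pics
{'time_s': 0.0, 'joint_pos': array([-7.64372320e+01,  9.11428574e+00,  9.15726278e+01, -1.61276920e-03,
        7.94230586e+01, -1.20373563e+01]), 'joint_vel': array([ 0.06266046,  0.04517808,  0.01427217, -0.01779176,  0.09100215,
       -0.03958269]), 'joint_efforts': array([-1.01128731e-03, -3.96001196e+01, -3.31423008e+01, -2.65066747e-04,
        8.61442590e-03,  1.87022451e-06]), 'tool_pos': array([ 0.2482827 , -0.51796171,  0.23029689]), 'ee_rot': array([-1.79892115e+02, -2.13846496e-02,  2.56004017e+01]), 'force': array([ 2.07201849, -0.51513608,  0.66906209]), 'wrist_torque': array([-0.02373418,  0.00636192, -0.01644449]), 'grip_force': 0.0, 'gripper_width': 0.08522624867172829}
scene 48.59024310109625 324.935438723687 232.54829750802043 -0.13911700847743627 [[-0.9915, -0.1244, 0.0369, 0.6697], [0.1297, -0.9407, 0.3135, 0.4759], [-0.0043, 0.3156, 0.9489, 1.3525], [0.0, 0.0, 0.0, 1.0]]
easel [([0.561, 0.206, 0.024], 0.86)]
backrest [([0.472, 0.219, 0.169], 0.75)]
rest_top [([0.474, 0.224, 0.167], 0.92)]
stop_face [([0.562, 0.201, 0.049], 0.59)]
knob [([0.587, 0.197, 0.08
[... 306 characters left out ...]
4162 313.98560818639345 247.4451879921029 -0.18946162989301502 [[0.0136, 0.9864, -0.1635, 0.3994], [-0.9999, 0.014, 0.0016, 0.0738], [0.0039, 0.1635, 0.9865, 1.3101], [0.0, 0.0, 0.0, 1.0]]
easel [([0.549, 0.201, 0.023], 0.78)]
backrest [([0.459, 0.21, 0.186], 0.62)]
rest_top [([0.461, 0.203, 0.184], 0.95)]
stop_face [([0.554, 0.193, 0.046], 0.83), ([0.525, -0.191, 0.013], 0.7)]
knob [([0.583, 0.194, 0.082], 0.6)]
rack [([0.526, -0.188, 0.013], 0.86)]
baffle [([0.625, -0.201, 0.218], 0.57)]
back_panel [([0.551, -0.201, 0.231], 0.55)]
side_panel [([0.478, -0.202, 0.271], 0.74), ([0.524, -0.186, 0.015], 0.52)]
glue_bottle [([0.755, -0.049, 0.11], 0.91)]
bar_clamp [([0.587, 0.426, 0.024], 0.59)]
```

View pics/scene0.png

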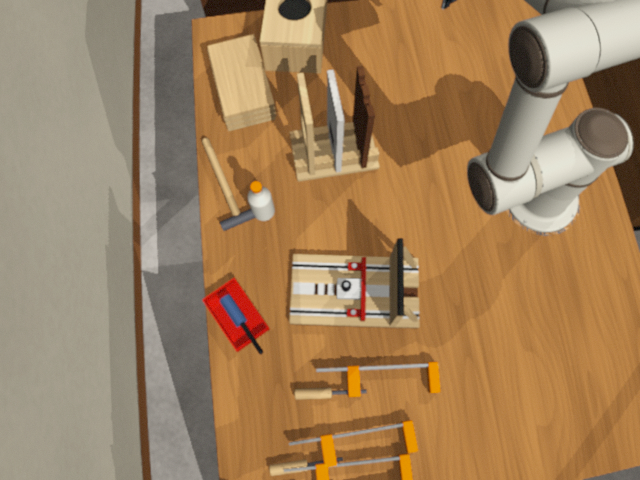

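View pics/top0.png

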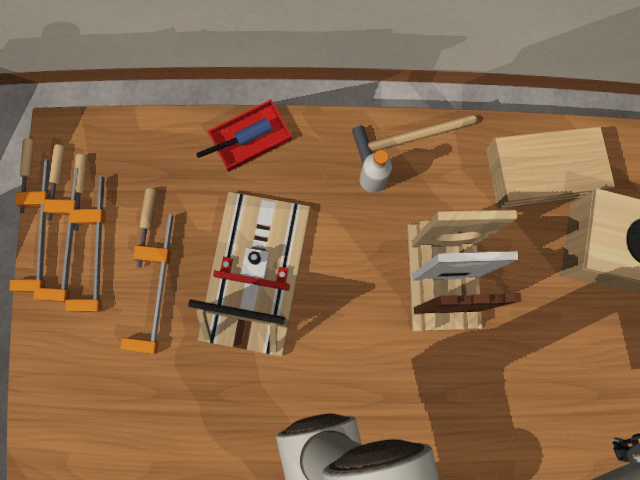

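The easel is at scene (355,290) and top (255,270), slightly yawed. The rack is at scene (335,140) and top (460,270), with the baffle in its far slot: scene (307,120), top (465,225). I'll zoom in for the landmarks.

Run:
```python
import cv2,numpy as np
a=cv2.imread("pics/scene0.png");b=cv2.imread("pics/top0.png")
def crop(im,x0,x1,y0,y1,s,name):
    c=cv2.resize(im[y0:y1,x0:x1],None,fx=s,fy=s,interpolation=cv2.INTER_CUBIC)
    for x in range((x0+19)//20*20,x1,20):
        cv2.line(c,((x-x0)*s,0),((x-x0)*s,6),(255,0,255),1);cv2.putText(c,str(x),((x-x0)*s+2,14),0,.4,(255,0,255),1)
    for y in range((y0+19)//20*20,y1,20):
        cv2.line(c,(0,(y-y0)*s),(6,(y-y0)*s),(255,0,255),1);cv2.putText(c,str(y),(8,(y-y0)*s+4),0,.4,(255,0,255),1)
    return c
def two(p,q,n):
    h=max(p.shape[0],q.shape[0]);f=lambda c:cv2.copyMakeBorder(c,0,h-c.shape[0],0,0,0)
    m=np.hstack([f(p),f(q)]);print(m.shape);cv2.imwrite(n,m)
cv2.imwrite("pics/e1.png",crop(a,280,430,230,335,5,""))
two(crop(b,185,315,185,360,3,""),crop(b,395,525,195,340,3,""),"pics/e2.png")
```

```text
(525, 780, 3)
```

View pics/e1.png

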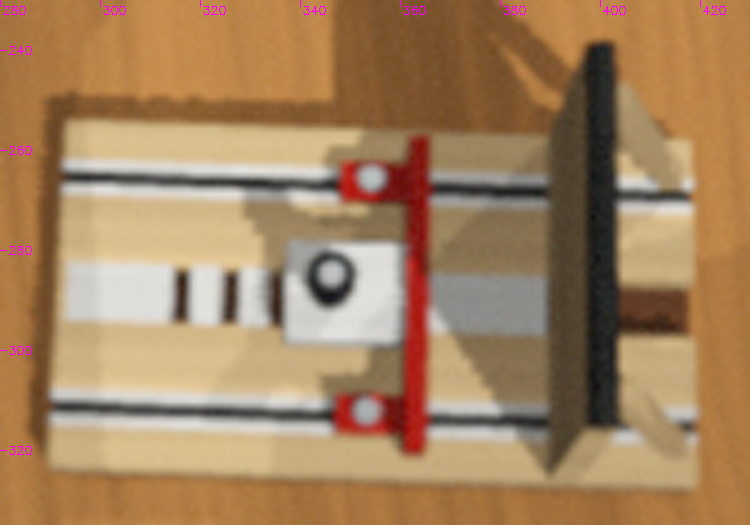

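View pics/e2.png

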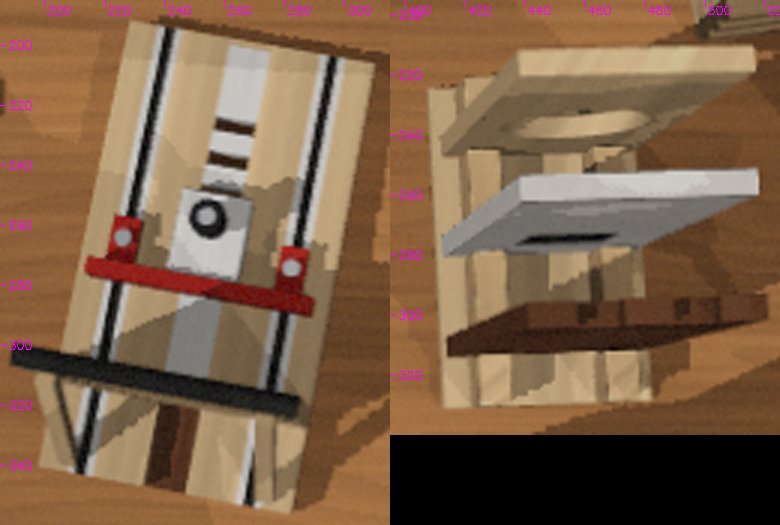

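Easel landmarks can be read in both views. Next is the rack in the scene view.

Run:
```python
import cv2
a=cv2.imread("pics/scene0.png");x0,x1,y0,y1,s=280,390,60,190,4
c=cv2.resize(a[y0:y1,x0:x1],None,fx=s,fy=s,interpolation=cv2.INTER_CUBIC);cv2.imwrite("pics/r1.png",c)
```

```text
(no output)
```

View pics/r1.png

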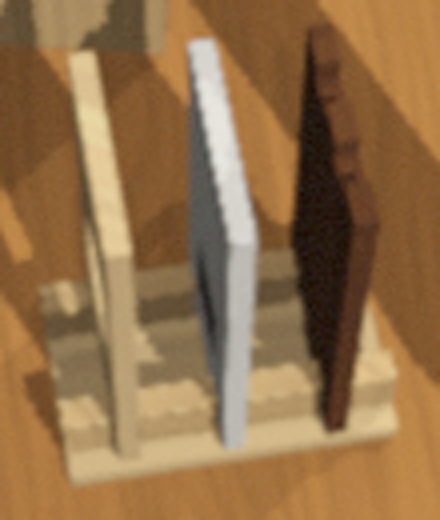

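```bash
cat > h.py <<'E'
import numpy as np,cv2
from scipy.optimize import least_squares
from scipy.spatial.transform import Rotation as R
CAM={"scene":(48.59024310109625,324.935438723687,232.54829750802043,-0.13911700847743627,[[-0.9915,-0.1244,0.0369,0.6697],[0.1297,-0.9407,0.3135,0.4759],[-0.0043,0.3156,0.9489,1.3525]]),
"top":(42.76977308334162,313.98560818639345,247.4451879921029,-0.18946162989301502,[[0.0136,0.9864,-0.1635,0.3994],[-0.9999,0.014,0.0016,0.0738],[0.0039,0.1635,0.9865,1.3101]])}
def proj(cam,P):
    fv,cx,cy,k,E=CAM[cam];E=np.array(E);p=(np.atleast_2d(P)-E[:,3])@E[:,:3]
    u=np.c_[p[:,0],-p[:,1]]/-p[:,2:];u=u*(1+k*(u**2).sum(1)[:,None]);return u*240/np.tan(np.radians(fv/2))+[cx,cy]
def fit(obs,x0,full=False):
    def pose(v): return R.from_euler("xyz",[v[3] if full else 0,v[4] if full else 0,v[2]],degrees=True)
    def res(v):
        r=[]
        for cam in obs:
            L=np.array([o[0] for o in obs[cam]])/1e3;px=np.array([o[1] for o in obs[cam]])
            W=pose(v).apply(L)+[v[0],v[1],v[5] if full else 0]
            r.append((proj(cam,W)-px).ravel())
        return np.concatenate(r)
    s=least_squares(res,x0,loss="soft_l1",x_scale=[.01,.01,1,1,1,.01][:len(x0)]);return s.x,res(s.x).reshape(-1,2)
E
python3 - <<'E'
from h import *
s5=lambda x,y:(280+(x+.5)/5-.5,230+(y+.5)/5-.5)
t3=lambda x,y:(185+(x+.5)/3-.5,185+(y+.5)/3-.5)
r3=lambda x,y:(395+(x-390+.5)/3-.5,195+(y+.5)/3-.5)
s4=lambda x,y:(280+(x+.5)/4-.5,60+(y+.5)/4-.5)
ea={"scene":[((160,-90,24),s5(65,121)),((-165,-90,24),s5(692,142)),((-97.5,-90,181),s5(600,43)),((-97.5,90,181),s5(602,427)),((-22,-80,55),s5(418,137)),((-22,80,55),s5(413,453)),((22,0,82),s5(330,274)),((44,-25,47),s5(287,240)),((44,25,47),s5(285,343))],
"top":[((160,90,24),t3(132,21)),((160,-90,24),t3(375,63)),((-165,90,24),t3(40,466)),((-165,-90,24),t3(293,512)),((-97.5,90,181),t3(11,356)),((-97.5,-90,181),t3(297,406)),((-22,80,55),t3(88,265)),((-22,-80,55),t3(312,306)),((22,0,82),t3(207,215)),((44,25,47),t3(186,187)),((44,-25,47),t3(252,198))]}
ba={"scene":[((7.5,-70,280),s4(69,56)),((-7.5,-70,280),s4(96,54)),((7.5,70,280),s4(106,252)),((-7.5,70,280),s4(131,250)),((7.5,70,0),s4(119,456)),((-7.5,70,0),s4(138,456))],
"top":[((7.5,70,280),r3(518,50)),((7.5,-70,280),r3(755,46)),((-7.5,-70,280),r3(756,70)),((-7.5,70,280),r3(520,74))]}
for n,o,x in(("easel",ea,[.56,.2,-10]),("baffle",ba,[.63,-.19,2,0,0,.012])):
    for k in(o,{"scene":o["scene"]},{"top":o["top"]}):
        if n=="baffle" and len(k)==1: continue
        v,r=fit(k,x,n=="baffle");print(n,list(k),np.round(v,4));print(np.round(r,1).tolist() if len(k)==2 else "")
E
```

```text
easel ['scene', 'top'] [ 0.5622  0.198  -9.3146]
[[1.3, -0.4], [0.7, -0.9], [1.2, -0.3], [1.6, 0.0], [1.4, -1.0], [1.7, -1.5], [1.5, -0.5], [1.0, -0.5], [0.9, -1.6], [-1.1, -0.9], [-0.5, -0.8], [-0.6, -0.7], [-0.7, -0.3], [0.6, -1.3], [0.5, -0.4], [-1.1, -1.2], [0.1, -1.2], [-0.2, -0.4], [-1.3, -0.9], [0.1, -0.4]]
easel ['scene'] [ 0.5656  0.1993 -9.3727]

easel ['top'] [ 0.5606  0.1972 -9.3789]

baffle ['scene', 'top'] [ 0.6337 -0.2143  2.0129 -0.6108 -0.4586  0.006 ]
[[0.6, -0.3], [0.0, -0.7], [0.2, 1.5], [0.5, 1.0], [-0.3, 0.6], [0.3, -0.2], [0.6, -0.5], [-0.2, -0.4], [0.1, -0.0], [0.4, 0.0]]
```

jog_arm([
  [[0, 0, 0, 27, -35, -7.5, 0.2], [0, 0, 0, 27, -35, -7.5, 0.2], [0, 0, 0, 27, -35, -7.5, 0.2], [0, 0, 0, 27, -35, -7.5, 0.2], [0, 0, 0, 27, -35, -7.5, 0.2], [0, 0, 0, 27, -35, -7.5, 0.2], [0, 0, 0, 27, -35, -7.5, 0.2], [0, 0, 0, 27, -35, -7.5, 0.2], [0, 0, 0, 27, -35, -7.5, 0.2], [0, 0, 0, 27, -35, -7.5, 0.2]],
])

```text
time_s: 2.2
tool_pos: [0.3407, -0.0846, 0.3069]
ee_rot: [179.9, -0.0, 25.6]
force: [1.4, -0.6, 0.5]
gripper_width: 0.0514
grip_force: 0.0
```

jog_arm([
  [[0, 0, 0, 27, -35, -7.5, 0.2], [0, 0, 0, 27, -35, -7.5, 0.2], [0, 0, 0, 36, -9.7, 15, 0.2], [0, 0, 0, 36, -9.7, 15, 0.2], [0, 0, 0, 36, -9.7, 15, 0.2], [0, 0, 0, 36, -9.7, 15, 0.2], [0, 0, 0, 36, -9.7, 15, 0.2], [0, 0, 0, 36, -9.7, 15, 0.2], [0, 0, 0, 36, -9.7, 15, 0.2], [0, 0, 0, 36, -9.7, 15, 0.2]],
])

```text
time_s: 3.2
tool_pos: [0.5864, 0.1959, 0.2005]
ee_rot: [180.0, 0.0, 25.6]
force: [0.5, 0.1, 1.0]
gripper_width: 0.0514
grip_force: 0.0
```

jog_arm([
  [[0, 0, 0, -2, 0.5, 22, 0.2], [0, 0, 0, 0, 0, 22, 0.2], [0, 0, 0, 0, 0, 22, 0.2], [0, 0, 0, 0, 0, 22, 0.2], [0, 0, 0, 0, 0, 22, 0.2], [0, 0, 0, 0, 0, 14, 0.2], [0, 0, 0, 0, 0, 10, 0.2], [0, 0, 0, 0, 0, 7, 0.2], [0, 0, 0, 0, 0, 4, 0.2], [0, 0, 0, 0, 0, 0, 0.2]],
])

```text
time_s: 4.2
tool_pos: [0.5839, 0.1934, 0.0564]
ee_rot: [180.0, -0.0, 25.6]
force: [-0.0, 0.4, -0.5]
gripper_width: 0.0516
grip_force: 0.0
```

Run:
```python
from plant import *
import cv2
s=get_state();print(s["tool_pos"],s["force"])
p=snapshot("scene")["pixels"][:,:,::-1];q=snapshot("top")["pixels"][:,:,::-1]
import numpy as np
f=lambda c:cv2.resize(c,(400,400),interpolation=cv2.INTER_CUBIC)
cv2.imwrite("pics/k1.png",np.hstack([f(p[240:340,300:400]),f(q[200:320,190:310])]))
```

```text
[0.58386648 0.19335358 0.0563661 ] [-0.04552467  0.35198157 -0.51013145]
```

View pics/k1.png

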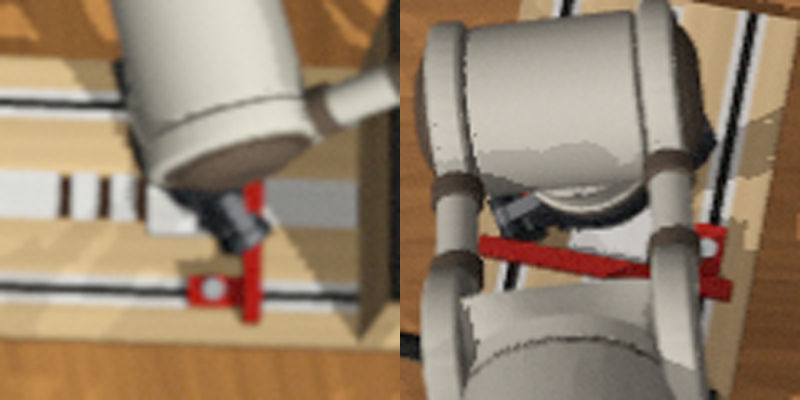

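The arm hides the knob (scene crop about (215,190)). The force reads zero, so I'll close on it.

jog_arm([
  [[0, 0, 0, 0, 0, 0, -0.2], [0, 0, 0, 0, 0, 0, -0.4], [0, 0, 0, 0, 0, 0, -0.6], [0, 0, 0, 0, 0, 0, -0.8], [0, 0, 0, 0, 0, 0, -0.8], [0, 0, 0, 0, 0, 0, -0.8], [0, 0, 0, 0, 0, 0, -0.8], [0, 0, 0, 0, 0, 0, -0.8], [0, 0, 0, 0, 0, 0, -0.8], [0, 0, 0, 0, 0, 0, -0.8]],
], squeeze=60)

```text
time_s: 5.3
tool_pos: [0.5842, 0.194, 0.0573]
ee_rot: [-180.0, -0.1, 25.6]
force: [-1.8, 3.0, 6.3]
gripper_width: 0.0239
grip_force: 58.8
```

jog_arm([
  [[0, 0, 0, 0, 0, -2, -0.8], [0, 0, 0, 0, 0, -2, -0.8], [0, 0, 0, 0, 0, -2, -0.8], [0, 0, 0, 0, 0, -2, -0.8], [0, 0, 0, 0, 0, -2, -0.8], [0, 0, 0, 0, 0, -2, -0.8], [0, 0, 0, 0, 0, -2, -0.8], [0, 0, 0, 0, 0, -1, -0.8], [0, 0, 0, 0, 0, 0, -0.8], [0, 0, 0, 0, 0, 0, -0.8]],
])

```text
time_s: 6.3
tool_pos: [0.5821, 0.1941, 0.0684]
ee_rot: [-179.9, 0.1, 25.6]
force: [3.6, 6.2, -12.4]
gripper_width: 0.024
grip_force: 59.4
```

jog_arm([
  [[0, 0, 0, 0, 0, -1.5, -0.8], [0, 0, 0, 0, 0, -1, -0.8], [0, 0, 0, 3.3, 2.3, 0, -0.8], [0, 0, 0, 3.3, 2.3, 0, -0.8], [0, 0, 0, 3.3, 2.3, 0, -0.8], [0, 0, 0, 3.3, 2.3, 0, -0.8], [0, 0, 0, 3.3, 2.3, 0, -0.8], [0, 0, 0, 3.3, 2.3, 0, -0.8], [0, 0, 0, 0.7, 0.5, 0, -0.8], [0, 0, 0, 0, 0, 0, -0.8]],
])

```text
time_s: 7.3
tool_pos: [0.6047, 0.1903, 0.0694]
ee_rot: [-179.7, 0.4, 25.6]
force: [-1.3, 8.6, -13.9]
gripper_width: 0.024
grip_force: 59.5
```

jog_arm([
  [[0, 0, 0, 1.7, 1.2, 0, -0.8], [0, 0, 0, 1.7, 1.2, 0, -0.8], [0, 0, 0, 0, 0, 0, -0.8], [0, 0, 0, 0, 0, 1.5, -0.8], [0, 0, 0, 0, 0, 1.5, -0.8], [0, 0, 0, 0, 0, 1.5, -0.8], [0, 0, 0, 0, 0, 1.5, -0.8], [0, 0, 0, 0, 0, 0, -0.8], [0, 0, 0, 0, 0, 0, -0.8], [0, 0, 0, 0, 0, 0, -0.8]],
])

```text
time_s: 8.3
tool_pos: [0.6088, 0.1897, 0.0638]
ee_rot: [-179.7, 0.4, 25.6]
force: [-1.3, 6.3, -10.1]
gripper_width: 0.0233
grip_force: 59.7
```

jog_arm([
  [[0, 0, 0, 0, 0, 1.5, -0.8], [0, 0, 0, 0, 0, 1.5, -0.8], [0, 0, 0, 0, 0, 1.5, -0.8], [0, 0, 0, 0, 0, 1.5, -0.8], [0, 0, 0, 0, 0, 1, -0.8], [0, 0, 0, 0, 0, 0, -0.8], [0, 0, 0, 0, 0, 0, 0.2], [0, 0, 0, 0, 0, 0, 0.2], [0, 0, 0, 0, 0, 0, 0.2], [0, 0, 0, 0, 0, 0, 0.2]],
])

```text
time_s: 9.3
tool_pos: [0.6131, 0.1883, 0.0614]
ee_rot: [180.0, -0.1, 25.6]
force: [0.2, -0.1, -0.6]
gripper_width: 0.0513
grip_force: 0.0
```

jog_arm([
  [[0, 0, 0, 0, 0, -15, 0.2], [0, 0, 0, 0, 0, -30, 0.2], [0, 0, 0, 0, 0, -40, 0.2], [0, 0, 0, 0, 0, -40, 0.2], [0, 0, 0, 0, 0, -40, 0.2], [0, 0, 0, 0, 0, -40, 0.2], [0, 0, 0, 0, 0, -40, 0.2], [0, 0, 0, 0, 0, -40, 0.2], [0, 0, 0, 0, 0, -40, 0.2], [0, 0, 0, 0, 0, 0, 0.2]],
])

```text
time_s: 10.3
tool_pos: [0.6143, 0.1887, 0.3956]
ee_rot: [179.7, -0.8, 25.6]
force: [0.2, 0.8, 0.6]
gripper_width: 0.0513
grip_force: 0.0
```

jog_arm([
  [[0, 0, 0, -15.8, 36.8, 1, 0.2], [0, 0, 0, -15.8, 36.8, 1, 0.2], [0, 0, 0, -15.8, 36.8, 1, 0.2], [0, 0, 0, -15.8, 36.8, 1, 0.2], [0, 0, 0, -15.8, 36.8, 1, 0.2], [0, 0, 0, -15.8, 36.8, 1, 0.2], [0, 0, 0, -15.8, 36.8, 1, 0.2], [0, 0, 0, -15.8, 36.8, 1, 0.2], [0, 0, 0, -15.8, 36.8, 1, 0.2], [0, 0, 0, -15.8, 36.8, 1, 0.2]],
])

```text
time_s: 11.3
tool_pos: [0.6286, -0.2131, 0.3765]
ee_rot: [180.0, -0.0, 25.6]
force: [-0.3, -0.3, 1.3]
gripper_width: 0.0513
grip_force: 0.0
```

jog_arm([
  [[0, 0, -0.116, 0, 0, 0, 0.2], [0, 0, -0.116, 0, 0, 0, 0.2], [0, 0, -0.116, 0, 0, 0, 0.2], [0, 0, -0.116, 0, 0, 0, 0.2], [0, 0, -0.116, 0, 0, 0, 0.2], [0, 0, -0.116, 0, 0, 0, 0.2], [0, 0, -0.116, 0, 0, 0, 0.2], [0, 0, -0.116, 0, 0, 0, 0.2], [0, 0, -0.116, 0, 0, 0, 0.2], [0, 0, -0.116, 0, 0, 0, 0.2]],
])

```text
time_s: 12.3
tool_pos: [0.6287, -0.2115, 0.3764]
ee_rot: [180.0, 0.0, 92.3]
force: [0.4, 0.3, 0.8]
gripper_width: 0.0512
grip_force: 0.0
```

Run:
```python
from plant import *
import cv2,numpy as np
s=get_state();print(s["tool_pos"],s["ee_rot"],s["joint_pos"])
p=snapshot("scene")["pixels"][:,:,::-1];q=snapshot("top")["pixels"][:,:,::-1]
z=lambda c,f:cv2.resize(c,None,fx=f,fy=f,interpolation=cv2.INTER_CUBIC)
l=z(p[235:335,280:430],2.6);l2=z(q[185:360,185:315],2)
A=np.zeros((600,800,3),np.uint8);A[:260,:390]=l;A[:350,400:660]=l2
r=z(q[190:310,400:530],2);A[270:510,:260]=r;r=z(p[60:140,280:390],2.1)
A[360:360+r.shape[0],400:400+r.shape[1]]=r
cv2.imwrite("pics/k2.png",A)
```

```text
[ 0.62872188 -0.21152425  0.37639479] [1.79986816e+02 2.00638068e-02 9.23292386e+01] [-2.90033422e+01  1.99260685e+01  6.24946988e+01 -1.03719795e-02
  9.75575378e+01 -3.13339492e+01]
```

View pics/k2.png

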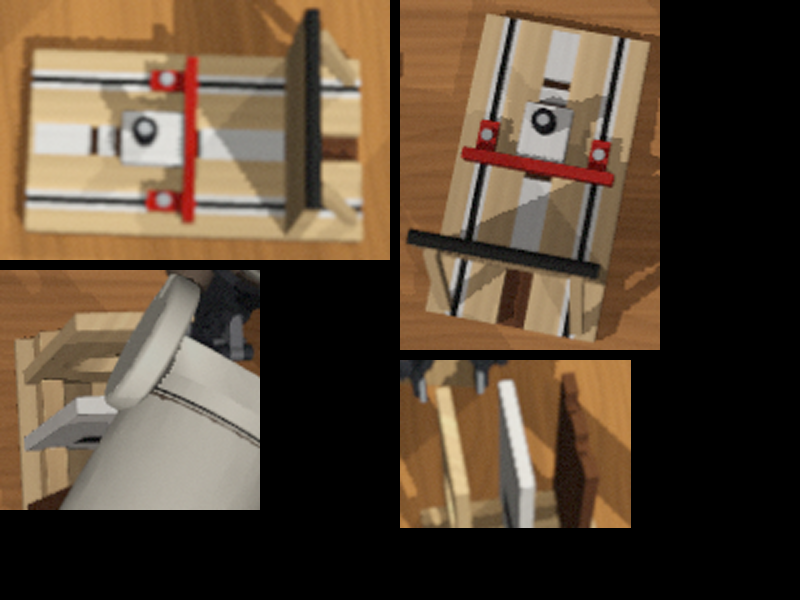

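Run:
```python
from h import *
e=np.array([.563,.198,0]);Rz=R.from_euler("z",-9.36,degrees=True)
for x,z in((22,82),(47,82),(47,92)):
    P=Rz.apply(np.array([x,0,z])/1e3)+e;print(x,z,proj("scene",P),proj("top",P))
print("meas start [345.9 284.7] [253.8 256.5]; now",280+145/2.6,235+129/2.6,185+143/2,185+120/2)
for z in (.376,.383): print(proj("scene",[.6287,-.2115,z]),proj("scene",[.6315,-.2113,.292]))
```

```text
22 82 [[346.72076349 283.96049265]] [[253.4451899  255.48512916]]
47 82 [[336.49338513 283.64606777]] [[255.79305832 243.53745804]]
47 92 [[336.56134745 282.72370782]] [[255.34959674 242.69693939]]
meas start [345.9 284.7] [253.8 256.5]; now 335.7692307692308 284.61538461538464 256.5 245.0
[[304.60095218  74.86980038]] [[304.83223618  96.28330377]]
[[304.47476499  72.97948973]] [[304.83223618  96.28330377]]
```

The stop shows one notch out with the knob home: scene (335.8,284.6) against a predicted (336.5,283.6). The fingers stand over the baffle, so I'll descend and grip.

jog_arm([
  [[0, 0, 0, 0, 1, 20, 0.2], [0, 0, 0, 0, 1, 20, 0.2], [0, 0, 0, 0, 0.5, 20, 0.2], [0, 0, 0, 0, 0, 20, 0.2], [0, 0, 0, 0, 0, 20, 0.2], [0, 0, 0, 0, 0, 20, 0.2], [0, 0, 0, 0, 0, 12, 0.2], [0, 0, 0, 0, 0, 6, 0.2], [0, 0, 0, 0, 0, 0, 0.2], [0, 0, 0, 0, 0, 0, 0]],
])

```text
time_s: 13.4
tool_pos: [0.632, -0.2117, 0.239]
ee_rot: [179.9, 0.1, 92.0]
force: [0.4, -0.3, -0.1]
gripper_width: 0.0428
grip_force: 0.0
```

jog_arm([
  [[0, 0, 0, 0, 0, 0, -0.2], [0, 0, 0, 0, 0, 0, -0.3], [0, 0, 0, 0, 0, 0, -0.4], [0, 0, 0, 0, 0, 0, -0.5], [0, 0, 0, 0, 0, 0, -0.6], [0, 0, 0, 0, 0, 0, -0.7], [0, 0, 0, 0, 0, 0, -0.9], [0, 0, 0, 0, 0, 0, -0.9], [0, 0, 0, 0, 0, 0, -0.9], [0, 0, 0, 0, 0, 0, -0.9]],
], squeeze=60)

```text
time_s: 14.4
tool_pos: [0.6316, -0.2116, 0.238]
ee_rot: [180.0, 0.0, 92.1]
force: [0.7, -0.7, 1.4]
gripper_width: 0.0145
grip_force: 59.0
```

jog_arm([
  [[0, 0, 0, 0, 0, -4, -0.9], [0, 0, 0, 0, 0, -8, -0.9], [0, 0, 0, 0, 0, -12, -0.9], [0, 0, 0, 0, 0, -16, -0.9], [0, 0, 0, 0, 0, -25, -0.9], [0, 0, 0, 0, 0, -30, -0.9], [0, 0, 0, 0, 0, -30, -0.9], [0, 0, 0, 0, 0, -30, -0.9], [0, 0, 0, 0, 0, -25, -0.9], [0, 0, 0, 0, 0, -20, -0.9]],
])

```text
time_s: 15.4
tool_pos: [0.6314, -0.2114, 0.4418]
ee_rot: [179.8, 0.1, 92.1]
force: [0.8, -0.2, -2.7]
gripper_width: 0.0144
grip_force: 58.6
```

Run:
```python
from plant import *
import cv2,numpy as np
from h import *
s=get_state();print(s["tool_pos"],s["ee_rot"],s["force"],s["wrist_torque"])
p=snapshot("scene")["pixels"][:,:,::-1];q=snapshot("top")["pixels"][:,:,::-1]
z=lambda c,f:cv2.resize(c,None,fx=f,fy=f,interpolation=cv2.INTER_CUBIC)
A=np.zeros((600,800,3),np.uint8);l=z(p[0:190,260:390],3);A[:l.shape[0],:l.shape[1]]=l;l=z(q[180:340,400:533],3);A[:l.shape[0],400:400+l.shape[1]]=l
cv2.imwrite("pics/b1.png",A[:, :800])
```

```text
[ 0.63140162 -0.21144693  0.44181955] [1.79825520e+02 1.18196937e-01 9.20572336e+01] [ 0.83320567 -0.15822747 -2.66531372] [-0.01243926 -0.01530403  0.03349817]
```

View pics/b1.png

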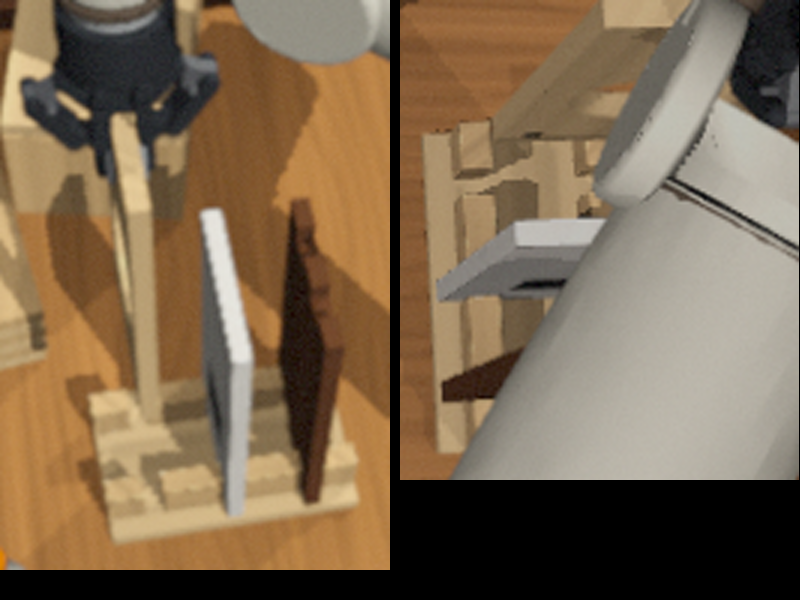

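Run:
```python
from h import *
t=np.array([.6314,-.2114,.4418]);s=.226
Rz=R.from_euler("z",2.06,degrees=True)
for L,m in(((7.5,70,280),(126,207)),((-7.5,70,280),(152,203)),((7.5,70,0),(135,422)),((-7.5,70,0),(159,420)),((7.5,-70,280),(110,113)),((-7.5,-70,280),(135,113))):
    P=Rz.apply(np.array(L)/1e3)+t-[0,0,s];print(L,np.round(proj("scene",P),1),np.round((260+(m[0]+.5)/3-.5,(m[1]+.5)/3-.5),1))
```

```text
(7.5, 70, 280) [[302.4  69. ]] [301.7  68.7]
(-7.5, 70, 280) [[310.1  67.9]] [310.3  67.3]
(7.5, 70, 0) [[307.4 138.7]] [304.7 140.3]
(-7.5, 70, 0) [[313.6 137.7]] [312.7 139.7]
(7.5, -70, 280) [[292.2  13.1]] [296.3  37.3]
(-7.5, -70, 280) [[299.5  12.1]] [304.7  37.3]
```

The baffle hangs straight in the grip, near top corner at scene (302,69), and the other panels have not moved. I'll carry it over now.

jog_arm([
  [[0, 0, 0, 20, 0, 0, -0.9], [0, 0, 0, 35, 0, 0, -0.9], [0, 0, 0, 40, 0, 0, -0.9], [0, 0, 0, 40, 0, 0, -0.9], [0, 0, 0, 40, 0, 0, -0.9], [0, 0, 0.04, 30, 0, -2, -0.9], [0, 0, 0.04, 25, 0, -2, -0.9], [0, 0, 0.04, 20, 0, -2, -0.9], [0, 0, 0.04, 15, 0, -2, -0.9], [0, 0, 0.04, 10, 0, 0, -0.9]],
])

```text
time_s: 16.5
tool_pos: [0.6267, 0.0656, 0.4448]
ee_rot: [-179.9, -0.0, 80.6]
force: [-0.2, 0.4, -2.5]
gripper_width: 0.0143
grip_force: 58.6
```

jog_arm([
  [[0, 0, 0, 12, -18, -1, -0.9], [0, 0, 0, 18, -26, -1, -0.9], [0, 0, 0, 18, -26, -1, -0.9], [0, 0, 0, 18, -26, -1, -0.9], [0, 0, 0, 18, -26, -1, -0.9], [0, 0, 0, 18, -26, -1, -0.9], [0, 0, 0, 12, -18, -1, -0.9], [0, 0, 0, 6, -10, 0, -0.9], [-0.04, 0, 0, 0, 0, 0, -0.9], [-0.06, 0, 0, 0, 0, 0, -0.9]],
])

```text
time_s: 17.5
tool_pos: [0.4733, 0.2104, 0.4514]
ee_rot: [174.3, 0.1, 80.6]
force: [0.3, 0.1, -3.5]
gripper_width: 0.0143
grip_force: 59.4
```

jog_arm([
  [[-0.06, 0, 0, 0, 0, 0, -0.9], [-0.06, 0, 0, 0, 0, 0, -0.9], [-0.06, 0, 0, 0, 0, 0, -0.9], [-0.04, 0, 0, 0, 0, 0, -0.9], [-0.029, 0, 0, 0, 0, 0, -0.9], [0, 0, 0, 0, 0, 0, -0.9], [0, 0, 0, 0, 0, 0, -0.9], [0, 0, 0, 0, 0, 0, -0.9], [0, 0, 0, 0, 0, 0, -0.9], [0, 0, 0, 0, 0, 0, -0.9]],
])

```text
time_s: 18.5
tool_pos: [0.4738, 0.2102, 0.4527]
ee_rot: [160.0, 0.0, 80.6]
force: [0.4, 0.5, -2.8]
gripper_width: 0.0146
grip_force: 59.4
```

```bash
cat >> h.py <<'E'
EZ=R.from_euler("z",-9.36,degrees=True);E0=np.array([.563,.198,0])
def ineasel(s):
    p=EZ.inv().apply(np.array(s["tool_pos"])-E0)*1e3
    r=EZ.inv()*R.from_euler("xyz",s["ee_rot"],degrees=True)
    M=r.as_matrix();th=np.degrees(np.arctan2(M[0,2],-M[2,2]))
    f=EZ.inv().apply(s["force"]);return p,th,M,f
def togo(s,goal,th):
    "tool-frame shift mm to reach goal (easel mm) and wx"
    p,t,M,f=ineasel(s);return M.T@(np.array(goal)-p),np.radians(t-th)
E
python3 - <<'E'
from plant import *
from h import *
import cv2
s=get_state();p,th,M,f=ineasel(s);print(p,th,f,s["ee_rot"],s["joint_pos"]);print(M.round(3))
print(togo(s,(-91.3,0,239),20))
p=snapshot("scene")["pixels"][:,:,::-1];q=snapshot("top")["pixels"][:,:,::-1]
z=lambda c,f:cv2.resize(c,None,fx=f,fy=f,interpolation=cv2.INTER_CUBIC)
A=np.zeros((600,800,3),np.uint8);l=z(p[200:340,270:403],3);A[:l.shape[0],:l.shape[1]]=l;l=z(q[170:360,180:313],3);A[:l.shape[0],400:400+l.shape[1]]=l
cv2.imwrite("pics/c1.png",A)
E
```

```text
[-89.98095271  -2.42777249 452.73221623] 19.973997939873247 [ 0.33988296  0.54665693 -2.83528841] [1.60025986e+02 6.69220153e-03 8.05808526e+01] [ 15.50749187 -14.80352695  91.96247213  -8.31963791  84.65786074
  24.37352128]
[[ 0.001  0.94   0.342]
 [ 1.    -0.001 -0.   ]
 [-0.     0.342 -0.94 ]]
(array([  2.45137363, -74.25158533, 200.42401818]), np.float64(-0.00045382156151338156))
```

View pics/c1.png

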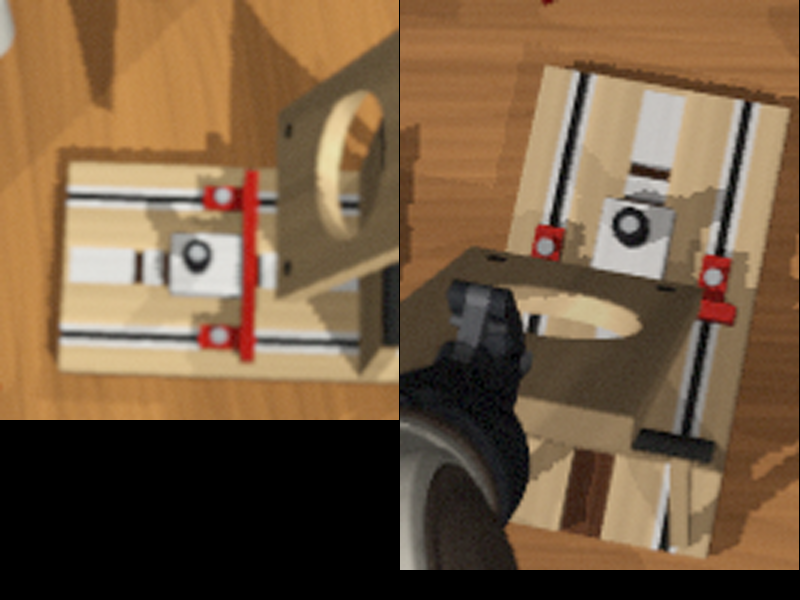

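Run:
```python
from h import *
t=np.array([.4738,.2102,.4527]);M=R.from_euler("xyz",[160.03,0,80.58],degrees=True)
obs={"scene":[((-70,),(363.2,235.5)),((70,),(362.2,298.9))],"top":[((70,),(203.9,252.5)),((-70,),(281.5,266.5))]}
def W(y,v):  # v: dy, s, tilt(deg about y): panel x-> tool y, y-> tool x, up -> -tool z
    L=R.from_euler("x",v[2],degrees=True).apply([y+v[0],7.5,v[1]-19])+[0,0,19]
    return t+M.apply(np.array(L)/1e3)
def res(v,cs=("scene","top")): return np.concatenate([(proj(c,W(y[0],v))-px).ravel() for c in cs for y,px in obs[c]])
print(res([0,226,0]).round(1))
for cs in(("scene","top"),("scene",),("top",)):
    r=least_squares(res,[0,226,0],args=(cs,));print(cs,r.x.round(2),r.fun.round(1))
# edge direction relative to easel stop via same cameras
```

```text
[-0.6  0.2 -0.4 -0.4  1.  -2.1  0.8 -2.2]
('scene', 'top') [  0.54 226.1    0.84] [ 0.7  0.6  0.8 -0.   0.5 -0.6  0.2 -0.6]
('scene',) [  2.88 216.44  -0.87] [-0.1 -0.   0.1  0. ]
('top',) [  0.51 222.68   0.95] [ 0. -0. -0.  0.]
```

jog_arm([
  [[0, 0, 0, 0.2, -6, 15, -0.9], [0, 0, 0, 0.2, -9, 24, -0.9], [0, 0, 0, 0.2, -9, 24, -0.9], [0, 0, 0, 0.2, -9, 24, -0.9], [0, 0, 0, 0.2, -9, 24, -0.9], [0, 0, 0, 0.2, -9, 24, -0.9], [0, 0, 0, 0.2, -8, 20, -0.9], [0, 0, 0, 0.2, -5, 15, -0.9], [0, 0, 0, 0.2, -3, 10, -0.9], [0, 0, 0, 0.2, -2, 6, -0.9]],
])

```text
time_s: 19.6
tool_pos: [0.4726, 0.2125, 0.2536]
ee_rot: [160.1, 0.0, 80.6]
force: [0.3, -0.3, -2.3]
gripper_width: 0.0147
grip_force: 59.4
```

Run:
```python
from plant import *
from h import *
s=get_state();p,th,M,f=ineasel(s);print(p,th,f,s["wrist_torque"]);print(togo(s,(-91.3,0,239),20))
```

```text
[-91.59945129  -0.41782498 253.59116078] 19.948069712106516 [ 0.38206227 -0.23927262 -2.25046855] [ 0.02197447  0.42254918 -0.05877673]
(array([ 0.42301108, -4.69679598, 13.8176478 ]), np.float64(-0.0009063545052498418))
```

jog_arm([
  [[0, 0, 0, 0, -1, 2.8, -0.9], [0, 0, 0, 0, -1, 2.8, -0.9], [0, 0, 0, 0, -1, 2.8, -0.9], [0, 0, 0, 0, -0.5, 1.4, -0.9], [0, 0, 0, 0, -0.3, 0.9, -0.9], [0, 0, 0, 0, -0.3, 0.9, -0.9], [0, 0, 0, 0, -0.3, 0.9, -0.9], [0, 0, 0, 0, 0, 0, -0.9], [0, 0, 0, 0, 0, 0, -0.9], [0, 0, 0, 0, 0, 0, -0.9]],
])

```text
time_s: 20.6
tool_pos: [0.4729, 0.2125, 0.2413]
ee_rot: [160.0, -0.0, 80.6]
force: [-0.2, -0.2, -3.5]
gripper_width: 0.0142
grip_force: 59.4
```

jog_arm([
  [[0, 0, 0, 0, -0.2, 0.6, -0.9], [0, 0, 0, 0, -0.2, 0.6, -0.9], [0, 0, 0, 0, -0.2, 0.6, -0.9], [0, 0, 0, 0, -0.2, 0.6, -0.9], [0, 0, 0, 0, -0.2, 0.6, -0.9], [0, 0, 0, 0, -0.2, 0.6, -0.9], [0, 0, 0, 0, 0, 0, -0.9], [0, 0, 0, 0, 0, 0, -0.9], [0, 0, 0, 0, 0, 0, -0.9], [0, 0, 0, 0, 0, 0, -0.9]],
])

```text
time_s: 21.6
tool_pos: [0.4733, 0.2126, 0.2389]
ee_rot: [159.9, -0.0, 80.6]
force: [-4.9, -0.3, 5.8]
gripper_width: 0.0146
grip_force: 60.8
```

jog_arm([
  [[0, 0, 0, 0, 0.3, -0.9, -0.9], [0, 0, 0, 0, 0.2, -0.5, -0.9], [0, 0, 0, 0, 0, 0, -0.9], [0, 0, 0, 0, 0.9, 0.3, -0.9], [0, 0, 0, 0, 0.9, 0.3, -0.9], [0, 0, 0, 0, 0, 0, -0.9], [0, 0, 0, 0, 0, 0, -0.9], [0, 0, 0, 0, 0, 0, -0.9], [0, 0, 0, 0, 0, 0, -0.9], [0, 0, 0, 0, 0, 0, -0.9]],
])

```text
time_s: 22.6
tool_pos: [0.4748, 0.2122, 0.2389]
ee_rot: [160.0, -0.0, 80.6]
force: [-1.3, 0.3, -0.2]
gripper_width: 0.0144
grip_force: 59.9
```

Run:
```python
from plant import *
from h import *
s=get_state();p,th,M,f=ineasel(s);print(p,th,f,s["wrist_torque"])
```

```text
[-89.3365315   -0.32072965 238.89318363] 19.99851038080163 [-1.35856826  0.0672263  -0.22136935] [ 0.13190627  0.47947797 -0.02100442]
```

jog_arm([
  [[0, 0, 0, 0, 0.9, 0.3, -0.9], [0, 0, 0, 0, 0.9, 0.3, -0.9], [0, 0, 0, 0, 0.9, 0.3, -0.9], [0, 0, 0, 0, 0, 0, -0.9], [0, 0, 0, 0, 0, 0, -0.9], [0, 0, 0, 0, 0, 0, -0.9], [0, 0, 0, 0, 0, 0, -0.9], [0, 0, 0, 0, 0, 0, -0.9], [0, 0, 0, 0, 0, 0, -0.9], [0, 0, 0, 0, 0, 0, -0.9]],
])

```text
time_s: 23.6
tool_pos: [0.4776, 0.2117, 0.2389]
ee_rot: [160.0, 0.0, 80.6]
force: [0.5, -0.8, -2.3]
gripper_width: 0.0142
grip_force: 59.5
```

Run:
```python
from plant import *
from h import *
s=get_state();p,th,M,f=ineasel(s);print(p,th,f,s["wrist_torque"])
```

```text
[-86.51620101  -0.36341013 238.88167073] 19.989512221447693 [ 0.58886392 -0.75374443 -2.32952557] [0.03909342 0.20911311 0.0139013 ]
```

jog_arm([
  [[0, 0, 0, 0, 0.9, 0.3, -0.9], [0, 0, 0, 0, 0.9, 0.3, -0.9], [0, 0, 0, 0, 0.9, 0.3, -0.9], [0, 0, 0, 0, 0, 0, -0.9], [0, 0, 0, 0, 0, 0, -0.9], [0, 0, 0, 0, 0, 0, -0.9], [0, 0, 0, 0, 0, 0, -0.9], [0, 0, 0, 0, 0, 0, -0.9], [0, 0, 0, 0, 0, 0, -0.9], [0, 0, 0, 0, 0, 0, -0.9]],
])

```text
time_s: 24.6
tool_pos: [0.4798, 0.2115, 0.2394]
ee_rot: [160.1, -0.0, 80.6]
force: [-5.6, 0.9, 4.4]
gripper_width: 0.0146
grip_force: 60.7
```

Run:
```python
from plant import *
from h import *
import cv2
s=get_state();p,th,M,f=ineasel(s);print(p,th,f,s["wrist_torque"])
p=snapshot("scene")["pixels"][:,:,::-1];q=snapshot("top")["pixels"][:,:,::-1]
z=lambda c,f:cv2.resize(c,None,fx=f,fy=f,interpolation=cv2.INTER_CUBIC)
A=np.zeros((600,800,3),np.uint8);l=z(p[230:340,320:420],4);A[:l.shape[0],:l.shape[1]]=l;l=z(q[210:350,190:290],4);A[:l.shape[0],400:400+l.shape[1]]=l
cv2.imwrite("pics/c2.png",A)
```

```text
[-8.43108298e+01 -2.18684457e-01  2.39426708e+02] 19.89537349723528 [-5.64163549 -0.03775633  4.40571291] [ 0.15499946  1.71667379 -0.05134136]
```

View pics/c2.png

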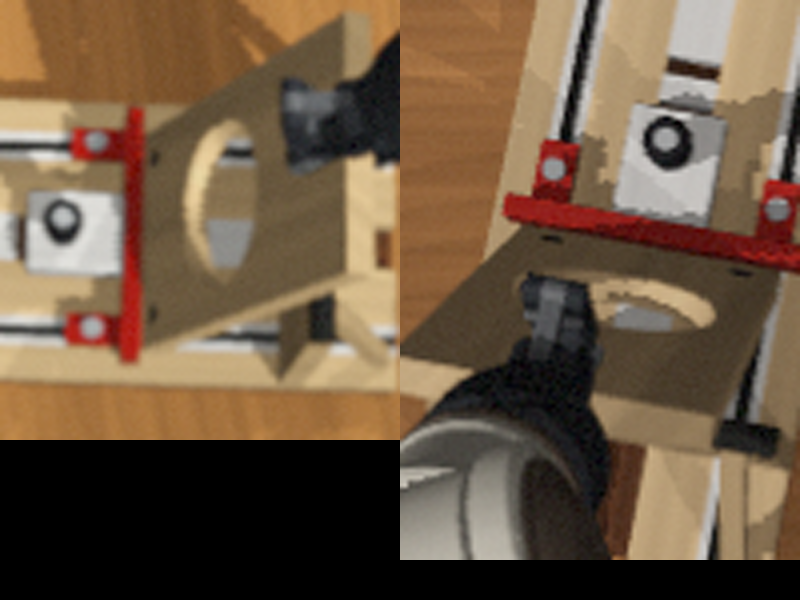

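The foot now touches the stop squarely (scene crop (140,230)), with about 6 N of reaction. Next I'll rotate about the foot onto the nosing.

jog_arm([
  [[-0.01, 0, 0, 0, -2.2, 0, -0.9], [-0.01, 0, 0, 0, -2.2, 0, -0.9], [-0.01, 0, 0, 0, -2.2, 0, -0.9], [-0.01, 0, 0, 0, -2.2, 0, -0.9], [-0.01, 0, 0, 0, -2.2, 0, -0.9], [-0.01, 0, 0, 0, -2.2, -0.1, -0.9], [-0.01, 0, 0, 0, -2.2, -0.1, -0.9], [0, 0, 0, 0, 0, 0, -0.9], [0, 0, 0, 0, 0, 0, -0.9], [0, 0, 0, 0, 0, 0, -0.9]],
])

```text
time_s: 25.7
tool_pos: [0.4655, 0.2139, 0.2341]
ee_rot: [156.1, -0.0, 80.6]
force: [-8.5, 0.0, 6.6]
gripper_width: 0.0145
grip_force: 60.9
```

Run:
```python
from plant import *
from h import *
s=get_state();p,th,M,f=ineasel(s);print(p,th,f,s["wrist_torque"])
```

```text
[-9.87454093e+01 -1.34569917e-01  2.34094492e+02] 23.922196507211922 [-8.4012433  -1.3761023   6.64933683] [ 0.13301587  1.96359731 -0.12006566]
```

jog_arm([
  [[-0.006, 0, 0, 0, -1.4, 0, -0.9], [-0.006, 0, 0, 0, -1.4, 0, -0.9], [-0.006, 0, 0, 0, -1.4, 0, -0.9], [-0.006, 0, 0, 0, -1.4, -0.1, -0.9], [0, 0, 0, 0, -0.3, -0.1, -0.9], [0, 0, 0, 0, 0, 0, -0.9], [0, 0, 0, 0, 0, 0, -0.9], [0, 0, 0, 0, 0, 0, -0.9], [0, 0, 0, 0, 0, 0, -0.9], [0, 0, 0, 0, 0, 0, -0.9]],
])

```text
time_s: 26.7
tool_pos: [0.4604, 0.2148, 0.2319]
ee_rot: [154.7, -0.0, 80.6]
force: [-8.1, 0.0, 5.9]
gripper_width: 0.0143
grip_force: 60.8
```

Run:
```python
from plant import *
from h import *
s=get_state();p,th,M,f=ineasel(s);print(p,th,f,s["wrist_torque"])
```

```text
[-1.03962738e+02 -9.89839139e-02  2.31918946e+02] 25.32831419025491 [-7.98493373 -1.27510879  5.91924617] [ 0.06546347  1.76522454 -0.13037924]
```

jog_arm([
  [[-0.005, 0, 0, 0, -1.2, 0, -0.9], [-0.005, 0, 0, 0, -1.2, 0, -0.9], [-0.005, 0, 0, 0, -1.2, -0.1, -0.9], [-0.005, 0, 0, 0, -1.2, 0, -0.9], [0, 0, 0, 0, 0, 0, -0.9], [0, 0, 0, 0, 0, 0, -0.9], [0, 0, 0, 0, 0, 0, -0.9], [0, 0, 0, 0, 0, 0, -0.9], [0, 0, 0, 0, 0, 0, -0.9], [0, 0, 0, 0, 0, 0, -0.9]],
])

```text
time_s: 27.7
tool_pos: [0.4599, 0.2149, 0.2319]
ee_rot: [153.0, -0.1, 80.6]
force: [18.3, -3.0, -1.1]
gripper_width: 0.0145
grip_force: 73.1
```

Run:
```python
from plant import *
from h import *
s=get_state();p,th,M,f=ineasel(s);print(p,th,f,s["wrist_torque"])
```

```text
[-1.04446057e+02 -7.70458872e-02  2.31861455e+02] 26.984345590816343 [ 1.85329615e+01  1.34256791e-02 -1.10733591e+00] [ 0.05403097  0.33372393 -0.06014721]
```

jog_arm([
  [[0.008, 0, 0, 0, 1.3, 0, -0.9], [0.008, 0, 0, 0, 1.3, 0, -0.9], [0.003, 0, 0, 0, 0.7, 0, -0.9], [0, 0, 0, 0, 0, 0, -0.9], [0, 0, 0, 0, 0, 0, -0.9], [0, 0, 0, 0, 0, 0, -0.9], [0, 0, 0, 0, 0, 0, -0.9], [0, 0, 0, 0, 0, 0, -0.9], [0, 0, 0, 0, 0, 0, -0.9], [0, 0, 0, 0, 0, 0, -0.9]],
])

```text
time_s: 28.7
tool_pos: [0.4598, 0.2149, 0.2315]
ee_rot: [154.5, -0.0, 80.6]
force: [-2.2, -0.6, 5.0]
gripper_width: 0.0144
grip_force: 60.4
```

Run:
```python
from plant import *
from h import *
s=get_state();p,th,M,f=ineasel(s);print(p,th,f,s["wrist_torque"])
```

```text
[-1.04545760e+02 -1.26468153e-01  2.31522013e+02] 25.528291374588644 [-2.12126065 -0.92512871  5.00099287] [ 0.02015397  0.91181242 -0.29148816]
```

jog_arm([
  [[0, 0, 0, 0, 0, 0, -0.6], [0, 0, 0, 0, 0, 0, -0.55], [0, 0, 0, 0, 0, 0, -0.5], [0, 0, 0, 0, 0, 0, -0.4], [0, 0, 0, 0, 0, 0, -0.3], [0, 0, 0, 0, 0, 0, -0.2], [0, 0, 0, 0, 0, 0, -0.1], [0, 0, 0, 0, 0, 0, 0], [0, 0, 0, 0, 0, 0, 0], [0, 0, 0, 0, 0, 0, 0]],
])

```text
time_s: 29.7
tool_pos: [0.4595, 0.2147, 0.2308]
ee_rot: [154.6, -0.0, 80.6]
force: [-0.5, 0.4, -0.1]
gripper_width: 0.0425
grip_force: 0.0
```

jog_arm([
  [[0, 0, 0, 0, 0, -5, 0], [0, 0, 0, 0, 0, -10, 0], [0, 0, 0, 0, 0, -15, 0], [0, 0, 0, 0, 0, -20, 0], [0, 0, 0, 0, 0, -25, 0], [0, 0, 0, 0, 0, -25, 0], [0, 0, 0, 0, 0, -25, 0], [0, 0, 0, 0, 0, -20, 0], [0, 0, 0, 0, 0, -10, 0], [0, 0, 0, 0, 0, 0, 0]],
])

```text
time_s: 30.7
tool_pos: [0.3939, 0.2261, 0.3729]
ee_rot: [154.4, -0.1, 80.6]
force: [0.2, -0.0, 0.3]
gripper_width: 0.0425
grip_force: 0.0
```

Run:
```python
from plant import *
from h import *
import cv2
s=get_state();p,th,M,f=ineasel(s);print(p,th,f)
p=snapshot("scene")["pixels"][:,:,::-1];q=snapshot("top")["pixels"][:,:,::-1]
z=lambda c,f:cv2.resize(c,None,fx=f,fy=f,interpolation=cv2.INTER_CUBIC)
A=np.zeros((600,800,3),np.uint8);l=z(p[230:350,310:430],3.3);A[:l.shape[0],:l.shape[1]]=l;l=z(q[210:360,180:300],3.3);A[:l.shape[0],400:400+l.shape[1]]=l
cv2.imwrite("pics/d1.png",A)
```

```text
[-1.71414114e+02  1.76859950e-01  3.72898885e+02] 25.620415457517353 [ 0.21557889 -0.01390381  0.28870546]
```

View pics/d1.png

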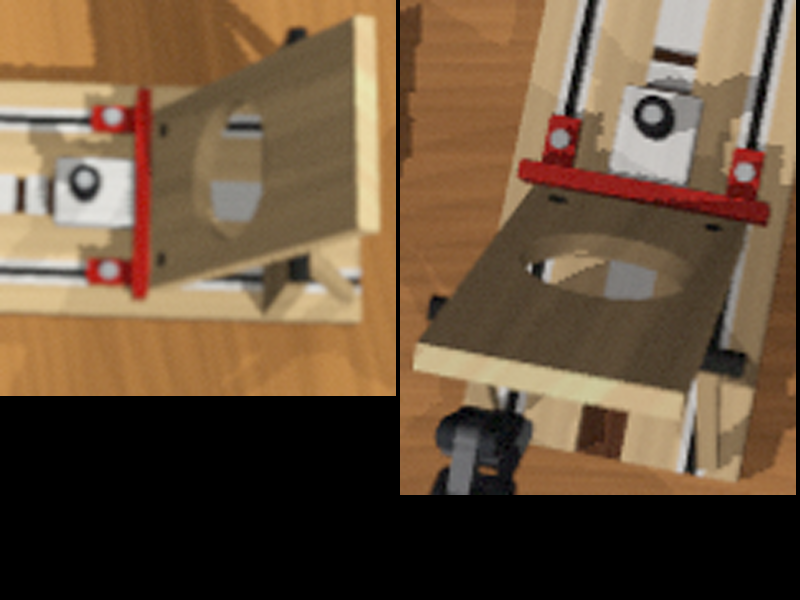

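Run:
```python
from h import *
S=lambda x,y:(310+(x+.5)/3.3-.5,230+(y+.5)/3.3-.5);T=lambda x,y:(180+(x-400+.5)/3.3-.5,210+(y+.5)/3.3-.5)
obs={"scene":[((7.5,-70),S(355,16)),((7.5,70),S(358,234)),((-7.5,-70),S(377,20)),((-7.5,70),S(378,231))],
"top":[((7.5,70),T(420,345)),((7.5,-70),T(685,393)),((-7.5,70),T(415,368)),((-7.5,-70),T(680,418))]}
def res(v,cs):
    dy,yaw,th,xf=v;o=[]
    for c in cs:
        for (x,y),px in obs[c]:
            t=np.radians(th);b=np.array([xf-15*np.cos(t),0,24.])
            L=b+(x+7.5)*np.array([np.cos(t),0,np.sin(t)])+280*np.array([-np.sin(t),0,np.cos(t)])+[0,y,0]
            piv=[xf,0,0];L=R.from_euler("z",yaw,degrees=True).apply(L-piv)+piv+[0,dy,0]
            o.append((proj(c,EZ.apply(L/1e3)+E0)-px).ravel())
    return np.concatenate(o)
for cs in(("scene","top"),("scene",),("top",)):
    r=least_squares(lambda v:np.r_[res(v,cs),(v[3]+3)/2],[0,0,25,-3]);print(cs,r.x.round(2),r.fun.round(1))
```

```text
('scene', 'top') [ 2.02 -0.17 25.51 -0.98] [ 1.  -0.8  1.2 -2.   0.1 -0.9  1.1 -0.3 -1.4 -1.5 -0.5 -0.5 -0.7 -0.4
 -0.2 -0.   1. ]
('scene',) [ 3.92 -0.58 24.53 -3.06] [ 0.3  0.1  0.  -0.9 -0.4  0.   0.1  0.8 -0. ]
('top',) [ 1.29  0.14 25.27 -2.83] [-0.8 -0.7  0.3 -0.1 -0.1  0.5  0.6  0.4  0.1]
```

```bash
python3 -c "
from plant import *
print(close_job())"
```

```text
the job is handed in; nothing more can be done
None
```

The job is handed in: the foot stop is one notch out with its pin home, and the baffle leans on the easel against the stop and the backrest nosing. It stands square (within about half a degree) and, by the camera fit, about 2 mm off centre; hand-in was at about 31 s with the gripper clear, and nothing else was touched in any view I checked.

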